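# Unstack the forming blocks onto the bench tool board

## Task

Put the jeweller's forming blocks away: first take the rubber puck, which does not belong in the tool board's middle well, and set it in its own small round well on the bench. Then take the stack of blocks apart from the top down, setting each block (round wooden, then hexagonal brass, then square steel) flat on the floor of the well of its own shape on the tool board. Keep every piece upright, set it down rather than dropping it, and leave the ring cone and the jar where they stand.

Things in the scene. Friction and masses are not known exactly. Their poses are not given: they have to be found in the camera images.
- puck: Black rubber puck, an upright cylinder 32 mm in diameter, 24 mm high, about 30 g. At the start it lies, wrongly, in the middle one of the three wells on the tool board. Origin: centre of its underside, z up.
- round_block: Round wooden doming block, an upright cylinder 42 mm in diameter, 26 mm high, with a shallow bowl sunk in its top, about 60 g. At the start the top of the stack. Origin: centre of its underside, z up.
- hex_block: Hexagonal brass block, 50 mm across its flats (58 mm across corners), 25 mm high, about 420 g. At the start the middle of the stack. Origin: centre of its underside, z up; its x axis points square out of one flat (flats every 60 degrees).
- square_block: Square steel bench block, 58 x 58 mm, 25 mm high, about 620 g. At the start the bottom of the stack, on the bench. Origin: centre of its underside, z up; x and y square to its sides.
- round_well: Round well for the wooden block, fixed on the tool board (a dark wooden board 110 x 360 mm, 12 mm thick, carrying three wells in a row 115 mm apart, in any order). A shallow tray: inner diameter 58 mm, wall 4.5 mm, grey floor 4 mm above the origin, rim 5 mm above that floor. Origin: centre of its underside, on the board's top, z up.
- hex_well: Hexagonal well for the brass block, fixed on the tool board: inside 66 mm across flats, wall 4.5 mm, grey floor 4 mm above the origin, rim 5 mm above that floor. Origin: centre of its underside, on the board's top, z up; its x axis points square out of one of its flats and across the row of wells.
- square_well: Square well for the steel block, fixed on the tool board: inside 74 x 74 mm, wall 4.5 mm, grey floor 4 mm above the origin, rim 5 mm above that floor. Origin: centre of its underside, on the board's top, z up; x and y square to its walls, x across the row of wells.
- puck_well: Small round well for the rubber puck, fixed, alone on the bench top: inner diameter 48 mm, wall 4.5 mm, grey floor 4 mm above the origin, rim 5 mm above that floor. Origin: centre of its underside, z up.
- ring_cone: Bystander, to be left alone: an off-white ring display cone 64 mm high with a brass ring on it, standing on a grey foot 42 mm in diameter. Origin: centre of its underside.
- jar: Bystander, to be left alone: a small glass jar with a metal cap, 44 mm in diameter, 58 mm high. Origin: centre of its underside.

How it is judged:
On the way, in this order (a step that is already met when the one before it is completed fails the run):
1. the rubber puck lies flat in its own well, released (horizontal distance between puck and puck_well below 0.014 m and z of puck in the frame of puck_well between 0 and 0.007 m and angle between puck's own z axis and vertical below 0.06 rad and linear speed of puck below 0.02 m/s and contact force between the fingers and puck below 0.05 N), for 0.2 s.
2. the wooden doming block lies flat in its own well, released (horizontal distance between round_block and round_well below 0.014 m and z of round_block in the frame of round_well between 0 and 0.007 m and angle between round_block's own z axis and vertical below 0.06 rad and linear speed of round_block below 0.02 m/s and contact force between the fingers and round_block below 0.05 N), for 0.2 s.
3. the hexagonal brass block lies flat in its own well, released (horizontal distance between hex_block and hex_well below 0.014 m and z of hex_block in the frame of hex_well between 0 and 0.007 m and angle between hex_block's own z axis and vertical below 0.06 rad and linear speed of hex_block below 0.02 m/s and contact force between the fingers and hex_block below 0.05 N), for 0.2 s.
4. the square steel block lies flat in its own well, released (horizontal distance between square_block and square_well below 0.014 m and z of square_block in the frame of square_well between 0 and 0.007 m and angle between square_block's own z axis and vertical below 0.06 rad and linear speed of square_block below 0.02 m/s and contact force between the fingers and square_block below 0.05 N), for 0.2 s.
At the end, for the whole second after the job is handed in: The puck lies in the small round well on the bench, and the round, hexagonal and square blocks each lie in the well of their own shape on the board: each flat on the well's floor (underside within 3 mm of it, tilt under 0.06 rad), centre within 14 mm of the well's centre, released and at rest (all of step 1 and all of step 2 and all of step 3 and all of step 4); the robot touches nothing.
It fails at once if a puck or block is tipped over (more than 0.6 rad) (angle between any of puck, round_block, hex_block, square_block's own z axis and vertical above 0.6 rad).
It fails at once if a puck or block is dropped (falls freely by more than about 20 mm) ((contact force between the fingers and puck below 0.01 N and linear speed of puck above 0.6 m/s) or (contact force between the fingers and round_block below 0.01 N and linear speed of round_block above 0.6 m/s) or (contact force between the fingers and hex_block below 0.01 N and linear speed of hex_block above 0.6 m/s) or (contact force between the fingers and square_block below 0.01 N and linear speed of square_block above 0.6 m/s)).
It fails at once if the ring cone is moved by more than 15 mm or tipped (distance of ring_cone from where it was at the start of the episode above 0.015 m or angle between ring_cone's own z axis and vertical above 0.4 rad).
It fails at once if the jar is moved by more than 15 mm or tipped (distance of jar from where it was at the start of the episode above 0.015 m or angle between jar's own z axis and vertical above 0.4 rad).
It also fails if it takes over 101 s, if anything falls off the work surface, if the arm or the gripper's body presses on something with over 40 N, if the wrist force passes 120 N, or if a joint passes its speed limit or range.

## Robot

A 6-joint arm with a two-finger parallel gripper is mounted at the origin on the work surface. World frame = base frame: x ahead of the robot, y to its left, z up, the work surface at z = 0. Lengths are in m, angles in rad, forces in N, time in s.
With the tool pointing down it reaches from about 0.3 to 0.775 m from the base axis. Payload 14.6 kg.
Tool frame: the origin (TCP) lies at the very end of the fingers, on their centre line; the grasp point (between the pads) lies 19 mm behind it; z points along the fingers, y is the line along which they close (so a half turn about z gives the same grasp; the last joint's range is limited). The gripper opens to 94 mm and grips with 3 to 60 N. Pads are 16 mm wide; open, the fingers measure 119 mm over their backs; the gripper's body (75 mm by 177 mm) begins 78 mm behind the grasp point.
Start: joints at [-1.334, 0.3, 1.521, -0, 1.321, -0.067], TCP at [0.165, -0.525, 0.205] pointing down, gripper open.
Joint ranges: [-3.03, 3.03], [-0.79, 2.21], [0.23, 2.52], [-1.04, 4.18], [0, 3.07], [-2.55, 2.55]. Speed limits (rad/s): [2.22, 2.22, 2.57, 3.14, 3.14, 3.14].

## Interface

Orientations are given as [roll, pitch, yaw] about the fixed x, y, z axes, in that order (R = Rz(yaw) Ry(pitch) Rx(roll)).
In Python, from station import ctrl, cams gives the robot as it stands. The module is installed in compiled form; this text tells all that it offers.
- The arm moves only by the tool arm_command, never from a script. Its argument "plan" is a list that holds one entry, the list of rows, each a list of 7 numbers: the shift along the tool's x, y, z in normalised numbers (1 is 750 mm), then the turn, a rotation vector about the tool's x, y, z in a scale on which 1.0 is 4 rad, then the closure, from -1 (fully open) to 1 (shut). A call has 1 to 12 rows; each row is the pose to reach, as a shift and turn from the pose commanded when the call began, along the tool's axes at that moment; what a row does not reach only later rows make up. A row lasts 1/10 s, in which the tool goes at most 50 mm and 8.59 degrees, less where a joint would pass 70% of its speed; a pose out of reach is approached as far as the arm can. No shift or turn number may pass 1 either way. A call with a gripper value outside its range is refused whole. The fingers move at their own pace and stop on an object; "squeeze" is the grip in N (left out, the last holds). Time passes only in rows, so rows that repeat a pose let the fingers close. It gives the time, the measured TCP pose, the force, the opening and the grip force at its end, in the units of the state.
- ctrl.get_obs(): the state, without advancing time (a new reading comes with each control period).
- cams.camera(name): name is "side" or "top" or "wrist"; returns (picture, depth): 400x640x3 uint8, blue, green, red; 400x640 float32, m along the optical axis (not along the pixel's ray), 0 where there is no reading.
- cams.camera_info(name): a dict with "fx", "fy", "cx", "cy" (pixels), "dist_coeffs" ([k1, k2, p1, p2, k3] as OpenCV has them; the pictures are not rectified), "world_to_cam" (4x4, takes a point from world to camera coordinates). Camera axes: x right, y down, z forward; pixel columns grow to the right and rows downward; lengths in m; the calibration is good to about 2 mm. A picture is of the moment at which its call begins: read the wrist's pose just before it. camera_info takes no time and is no camera call; for the wrist camera it gives the pose at the moment of the call.
- ctrl.hand_in(): hands the job in; it is judged then, once.
The state is a dict: "time_s": time; "qpos": joint angles; "joint_vel": joint speeds; "tau": joint torques, N m; "ee_pos": TCP position; "eef_rot": TCP orientation; "force": force on the tool from outside, world axes, zero at the start; "moment": the same for the moment, N m; "grip_width": finger opening in m; "grip_force": force on a finger pad.
Only numpy, scipy, OpenCV 4.12 (cv2) and the standard library are available. Lean on these libraries where they do the work, as an engineer would, in place of code of your own. Each camera call takes 0.05 s, during which the arm holds its last target. There are 200 camera calls.

## Working session

There is one attempt and no reset: what is moved stays moved. The work goes in short steps, Python scripts to look and compute and a tool call to move; the robot and the scene stay as the last step left them, time stands still between calls to the robot, and variables do not carry over. Pictures are saved under pics/ and viewed, at most 14 in all, crops included, and the job is handed in when it is done.

Besides the shell and the picture viewer there is one more tool, called after "Request:" as name([rows], argument=value, ...), one row to a line, values as JSON. arm_command: Moves the arm, as the interface text tells. Its arguments: {"type":"object","properties":{"plan":{"type":"array"},"squeeze":{"type":"number"}},"required":["plan"]}

```bash
mkdir -p pics
cat > h.py <<'E'
import numpy as np, cv2
from station import ctrl, cams
def snap(n,f=None):
    im,d=cams.camera(n); i=cams.camera_info(n)
    np.savez(f'{f or n}.npz',im=im,d=d,T=np.array(i['world_to_cam']),K=np.array([[i['fx'],0,i['cx']],[0,i['fy'],i['cy']],[0,0,1]]),D=np.array(i['dist_coeffs'],float))
    cv2.imwrite(f'pics/{f or n}.png',im)
def load(f): return np.load(f'{f}.npz')
def ray(s,uv):
    p=cv2.undistortPoints(np.array(uv,float).reshape(-1,1,2),s['K'],s['D'])[:,0]
    C=np.linalg.inv(s['T']); r=np.c_[p,np.ones(len(p))]@C[:3,:3].T
    return C[:3,3],r
def onz(s,uv,z):
    c,r=ray(s,uv); return c+r*((z-c[2])/r[:,2])[:,None]
def cloud(s):
    v,u=np.mgrid[0:400,0:640]; c,r=ray(s,np.c_[u.ravel(),v.ravel()])
    return (c+r*s['d'].ravel()[:,None]).reshape(400,640,3)
E
python3 - <<'E'
from h import *
o=ctrl.get_obs();print({k:np.round(v,4) for k,v in o.items()})
for n in('top','side'):
    snap(n); s=load(n); print(n,np.round(np.linalg.inv(s['T']),3).tolist(),s['K'].tolist(),s['D'])
cv2.imwrite('pics/both.png',cv2.resize(np.vstack([load('top')['im'],load('side')['im']]),None,fx=.75,fy=.75))
E
```

```text
{'time_s': np.float64(0.0), 'qpos': array([-1.3336,  0.3005,  1.5216,  0.    ,  1.3207, -0.0666]), 'joint_vel': array([ 0.0017,  0.0004,  0.0022, -0.0002,  0.0002, -0.    ]), 'tau': array([-1.60000e-03, -5.31812e+01, -3.52738e+01,  7.08000e-02,
        2.44000e-02, -1.00000e-04]), 'ee_pos': array([ 0.1645, -0.5246,  0.2049]), 'eef_rot': array([-3.1404e+00, -1.0000e-04,  3.0380e-01]), 'force': array([-0.3603,  0.8701, -0.1792]), 'moment': array([ 0.0085, -0.0075,  0.0588]), 'grip_force': np.float64(0.0), 'grip_width': np.float64(0.0944)}
top [[0.017, -0.99, 0.142, 0.443], [-1.0, -0.016, 0.011, -0.015], [-0.009, -0.143, -0.99, 0.887], [0.0, 0.0, 0.0, 1.0]] [[433.60444375367234, 0.0, 313.7482815867438], [0.0, 433.60444375367234, 194.08641867445638], [0.0, 0.0, 1.0]] [-0.11615831  0.          0.          0.          0.        ]
side [[0.997, -0.038, 0.074, 0.504], [-0.081, -0.658, 0.749, -0.626], [0.021, -0.752, -0.658, 0.585], [0.0, 0.0, 0.0, 1.0]] [[429.87865025122704, 0.0, 323.1038908965037], [0.0, 429.87865025122704, 201.12618083739173], [0.0, 0.0, 1.0]] [0.03591467 0.         0.         0.         0.        ]
```

View pics/top.png

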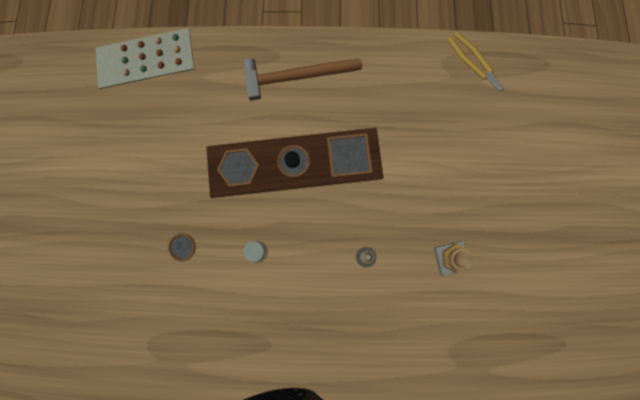

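View pics/side.png

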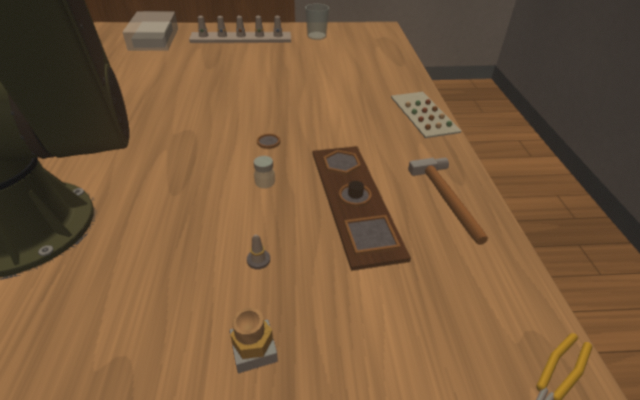

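The top view shows the hex well at (238,167), the round well holding the puck at (293,161) and the square well at (349,155). The puck well is at (182,247), the jar at (254,251), the cone at (366,257) and the stack at (455,258). I'll enlarge these next.

Run:
```python
from h import *
s=load('top');im=s['im']
def up(c,k):
    x,y,w,h=c; return cv2.resize(im[y:y+h,x:x+w],None,fx=k,fy=k,interpolation=cv2.INTER_CUBIC)
a=up((200,125,190,75),4)   # 760x300
b=np.hstack([up((430,235,50,40),7),up((160,225,50,40),7)]) # 700x280
c=np.zeros((580,760,3),np.uint8);c[:300]=a;c[300:,:700]=b
cv2.imwrite('pics/crop1.png',c)
P=cloud(s)
for n,(u,v) in dict(bench=(300,300),board=(265,180),hexfl=(238,167),puck=(292,159),pw=(182,247),round=(459,257)).items(): print(n,np.round(P[v,u],4))
```

```text
bench [ 0.3551  0.0189 -0.0005]
board [0.5967 0.0953 0.0123]
hexfl [0.6222 0.1515 0.0171]
puck [0.6353 0.0392 0.0398]
pw [0.4562 0.2633 0.0047]
round [ 0.4451 -0.2822  0.0705]
```

View pics/crop1.png

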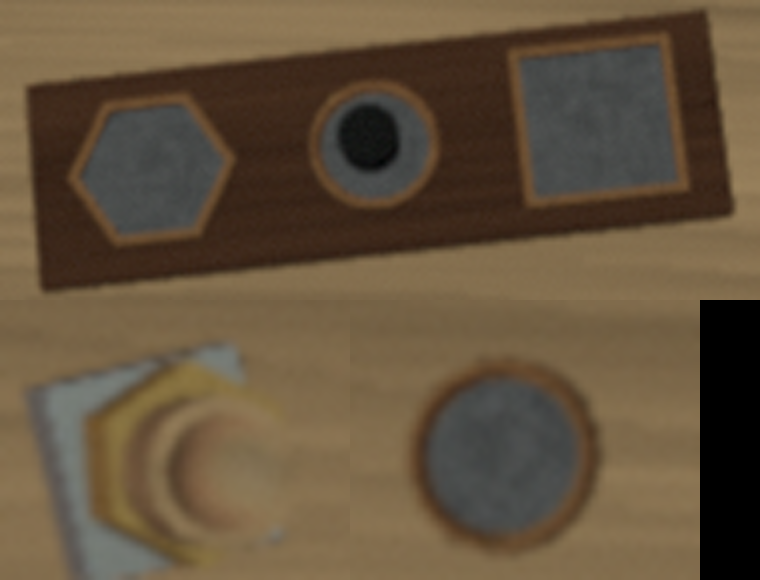

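In the crop, the well corners are clear: hex outer corners (68,180)…(115,244), square outer corners (507,50)…(527,208), and the round ring centred at (374,144). The puck top is at (369,137) and the puck well ring centre is about local (155,154). The stack is blurred, so I'll use the wrist camera for it later.

```bash
cat >> h.py <<'E'
def go(x,y,z,yaw=None):
    "shift (mm, tool axes) and turn from the present pose to a world TCP pose"
    o=ctrl.get_obs(); psi=o['eef_rot'][2]; d=np.array([x,y,z])-o['ee_pos']
    c,s=np.cos(psi),np.sin(psi)
    t=0 if yaw is None else -((yaw-psi+np.pi)%(2*np.pi)-np.pi)
    print('shift mm',np.round([(c*d[0]+s*d[1])*1e3,(s*d[0]-c*d[1])*1e3,-d[2]*1e3],1),'turn z',np.round(t,3),'at',np.round(o['ee_pos'],4),np.round(o['eef_rot'],4))
E
python3 - <<'E'
from h import *
s=load('top')
A=lambda p:(np.array(p,float)+.5)/4-.5+[200,125]
def yaw(a,b): d=b-a; return np.arctan2(d[1],d[0])
hx=onz(s,A([(68,180),(107,95),(188,93),(236,158),(200,237),(115,244)]),.021)
sq=onz(s,A([(507,50),(668,33),(690,188),(527,208)]),.021)
rd=onz(s,A([(374+65*np.cos(t),144+65*np.sin(t)) for t in np.arange(0,6.2,.5)]),.021)
bd=onz(s,A([(27,87),(706,11),(733,214),(42,291)]),.012)
pk=onz(s,A([(369,137)]),.040)
pw=onz(s,(np.array([[155,154.]])+.5)/7-.5+[160,225],.009)
for n,p in zip('hex sq rd bd pk pw'.split(),(hx,sq,rd,bd,pk,pw)): print(n,np.round(p.mean(0),4))
print('row dir',yaw(sq.mean(0),hx.mean(0)),'board',yaw(bd[1],bd[0]),yaw(bd[2],bd[3]))
print('jar,cone approx',np.round(onz(s,[(254,251)],.058),3),np.round(onz(s,[(366,257)],.03),3))
P=cloud(s); m=(P[...,1]<-.2)&(P[...,1]>-.36)&(P[...,0]<.53)&(P[...,0]>.36)
for a,b in((.068,.09),(.045,.054),(.02,.03)):
    q=P[m&(P[...,2]>a)&(P[...,2]<b)]; print(a,len(q),np.round(q.mean(0),4),np.round((q.min(0)+q.max(0))/2,4))
x,y=pk[0][:2]; go(x-.0,y,.17,np.pi/2+.09)
E
```

```text
hex [0.6224 0.1515 0.021 ]
sq [ 0.6511 -0.0764  0.021 ]
rd [0.6365 0.0369 0.021 ]
bd [0.6355 0.0372 0.012 ]
pk [0.6355 0.0394 0.04  ]
pw [0.457  0.2626 0.009 ]
row dir 1.6956891563910306 board 1.699029257972545 1.6987619898668425
jar,cone approx [[0.451 0.106 0.058]] [[ 0.443 -0.11   0.03 ]]
0.068 375 [ 0.441  -0.2844  0.074 ] [ 0.4405 -0.2844  0.0741]
0.045 164 [ 0.4484 -0.2768  0.0502] [ 0.4433 -0.2851  0.0495]
0.02 250 [ 0.4445 -0.2703  0.0254] [ 0.4433 -0.2841  0.0248]
shift mm [ 618.2 -397.2   35. ] turn z -1.357 at [ 0.1645 -0.5246  0.205 ] [-3.1405 -0.      0.3039]
```

The rows are not in the units I measure in: shifts go in shares of 750 mm and turns go in shares of 4 rad. I convert before sending: 618 mm / 750 = 0.824, -397 mm / 750 = -0.5293, -1.394 rad / 4 = -0.3485.

Request:
arm_command([
  [[0.824, -0.5293, 0, 0, 0, -0.3485, -1], [0.824, -0.5293, 0, 0, 0, -0.3485, -1], [0.824, -0.5293, 0, 0, 0, -0.3485, -1], [0.824, -0.5293, 0, 0, 0, -0.3485, -1], [0.824, -0.5293, 0, 0, 0, -0.3485, -1], [0.824, -0.5293, 0, 0, 0, -0.3485, -1], [0.824, -0.5293, 0, 0, 0, -0.3485, -1], [0.824, -0.5293, 0, 0, 0, -0.3485, -1], [0.824, -0.5293, 0, 0, 0, -0.3485, -1], [0.824, -0.5293, 0, 0, 0, -0.3485, -1], [0.824, -0.5293, 0, 0, 0, -0.3485, -1], [0.824, -0.5293, 0, 0, 0, -0.3485, -1]],
], squeeze=12)

```text
time_s: 1.3
ee_pos: [0.5501, -0.0624, 0.2053]
eef_rot: [-3.141, -0.0, 1.698]
force: [-0.1, -0.5, 0.1]
grip_width: 0.0941
grip_force: 0.0
```

Run:
```python
from h import *
go(.6355,.0392,.12,1.698)
```

```text
shift mm [89.9 97.6 85.3] turn z 0.0 at [ 0.5501 -0.0624  0.2053] [-3.1413 -0.      1.6981]
```

To row units: 98 mm / 750 = 0.1307, 90 mm / 750 = 0.12.

Request:
arm_command([
  [[0.12, 0.1307, 0.1133, 0, 0, 0, -1], [0.12, 0.1307, 0.1133, 0, 0, 0, -1], [0.12, 0.1307, 0.1133, 0, 0, 0, -1], [0.12, 0.1307, 0.1133, 0, 0, 0, -1], [0.12, 0.1307, 0.1133, 0, 0, 0, -1], [0.12, 0.1307, 0.1133, 0, 0, 0, -1]],
])

```text
time_s: 1.9
ee_pos: [0.6349, 0.0366, 0.1212]
eef_rot: [3.141, 0.0, 1.697]
force: [-0.1, -0.2, 0.4]
grip_width: 0.0938
grip_force: 0.0
```

Run:
```python
from h import *
go(.6355,.0392,.025,1.698)
snap('wrist','w1')
s=load('w1'); print(np.round(np.linalg.inv(s['T']),3).tolist())
im=s['im'];P=cloud(s)
m=(P[...,2]>.035)&(P[...,2]<.045)&(im.max(2)<70)&(abs(P[...,0]-.635)<.05)&(abs(P[...,1]-.039)<.05)
q=P[m]; print(len(q),(q.min(0)+q.max(0))/2,np.ptp(q,0))
```

```text
shift mm [ 2.5  0.9 96.2] turn z -0.001 at [0.6349 0.0366 0.1212] [3.1409e+00 3.0000e-04 1.6974e+00]
[[0.992, 0.119, 0.035, 0.625], [0.124, -0.957, -0.264, 0.113], [0.002, 0.266, -0.964, 0.299], [0.0, 0.0, 0.0, 1.0]]
1140 [0.63570755 0.03950878 0.03823799] [0.03052632 0.03092115 0.00604782]
```

View pics/w1.png

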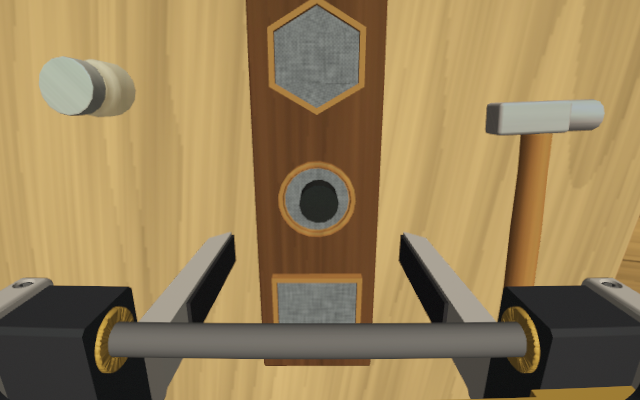

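The wrist view shows the puck at (319,201) inside the round well, clear of the fingers, and it confirms the measured position.

To row units: 95 mm / 750 = 0.1267, 80 mm / 750 = 0.1067.

Request:
arm_command([
  [[0, 0, 0.0667, 0, 0, 0, -1], [0, 0, 0.1067, 0, 0, 0, -1], [0, 0, 0.1267, 0, 0, 0, -1], [0, 0, 0.1267, 0, 0, 0, -1], [0, 0, 0.1267, 0, 0, 0, 0.6], [0, 0, 0.1267, 0, 0, 0, 0.6], [0, 0, 0.1267, 0, 0, 0, 0.6], [0, 0, 0.1267, 0, 0, 0, 0.6], [0, 0, 0.1267, 0, 0, 0, 0.6], [0, 0, 0.1267, 0, 0, 0, 0.6], [0, 0, 0.1267, 0, 0, 0, 0.6], [0, 0, 0.1267, 0, 0, 0, 0.6]],
])

```text
time_s: 3.15
ee_pos: [0.635, 0.0374, 0.0254]
eef_rot: [-3.141, -0.0, 1.698]
force: [-0.0, 0.3, 1.1]
grip_width: 0.0335
grip_force: 0.1
```

To row units: -95 mm / 750 = -0.1267, -60 mm / 750 = -0.08.

Request:
arm_command([
  [[0, 0, 0, 0, 0, 0, 1], [0, 0, 0, 0, 0, 0, 1], [0, 0, 0, 0, 0, 0, 1], [0, 0, 0, 0, 0, 0, 1], [0, 0, -0.0267, 0, 0, 0, 1], [0, 0, -0.08, 0, 0, 0, 1], [0, 0, -0.1267, 0, 0, 0, 1], [0, 0, -0.1267, 0, 0, 0, 1]],
])

```text
time_s: 3.95
ee_pos: [0.6371, 0.0373, 0.1258]
eef_rot: [3.134, 0.001, 1.698]
force: [0.1, -1.0, 0.4]
grip_width: 0.0311
grip_force: 12.0
```

Run:
```python
from h import *
go(.457,.2626,.0140,1.698)
```

```text
shift mm [ 246.3 -150.1  111.8] turn z -0.0 at [0.6371 0.0373 0.1258] [3.1336e+00 1.0000e-03 1.6978e+00]
```

To row units: 246 mm / 750 = 0.328, -150 mm / 750 = -0.2.

Request:
arm_command([
  [[0.328, -0.2, 0, 0, 0, 0, 1], [0.328, -0.2, 0, 0, 0, 0, 1], [0.328, -0.2, 0, 0, 0, 0, 1], [0.328, -0.2, 0, 0, 0, 0, 1], [0.328, -0.2, 0, 0, 0, 0, 1], [0.328, -0.2, 0, 0, 0, 0, 1], [0.328, -0.2, 0, 0, 0, 0, 1], [0.328, -0.2, 0.08, 0, 0, 0, 1], [0.328, -0.2, 0.08, 0, 0, 0, 1], [0.328, -0.2, 0.08, 0, 0, 0, 1], [0.328, -0.2, 0.08, 0, 0, 0, 1], [0.328, -0.2, 0.08, 0, 0, 0, 1]],
])

```text
time_s: 5.15
ee_pos: [0.456, 0.2624, 0.062]
eef_rot: [3.14, -0.001, 1.697]
force: [0.0, -0.1, 0.2]
grip_width: 0.0313
grip_force: 12.0
```

Run:
```python
from h import *
go(.457,.2626,.0145,1.698)
snap('wrist','w2');go(.457,.2626,.0145,1.698)
```

```text
shift mm [ 0.1  1.  47.5] turn z -0.001 at [0.456  0.2624 0.062 ] [ 3.1395e+00 -7.0000e-04  1.6972e+00]
shift mm [ 0.   1.1 47.3] turn z -0.001 at [0.4559 0.2624 0.0618] [ 3.1396e+00 -7.0000e-04  1.6973e+00]
```

View pics/w2.png

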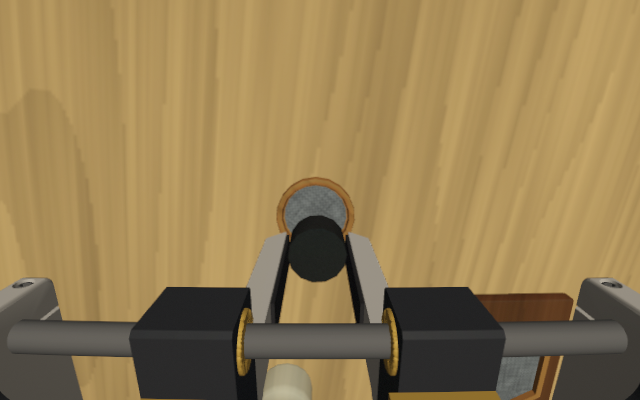

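The puck well ring is at (315,215) and the gripped puck at (317,248), so they line up.

To row units: 47 mm / 750 = 0.0627, 45 mm / 750 = 0.06.

Request:
arm_command([
  [[0, 0.0013, 0.0333, 0, 0, 0, 1], [0, 0.0013, 0.0533, 0, 0, 0, 1], [0, 0.0013, 0.06, 0, 0, 0, 1], [0, 0.0013, 0.0627, 0, 0, 0, 1], [0, 0.0013, 0.0627, 0, 0, 0, 1], [0, 0.0013, 0.0627, 0, 0, 0, 1], [0, 0.0013, 0.0627, 0, 0, 0, 1]],
])

```text
time_s: 5.9
ee_pos: [0.4564, 0.2626, 0.0141]
eef_rot: [3.141, -0.0, 1.698]
force: [0.0, 0.2, -0.5]
grip_width: 0.0311
grip_force: 12.0
```

Request:
arm_command([
  [[0, 0, 0.0007, 0, 0, 0, -0.4], [0, 0, 0.0007, 0, 0, 0, -0.4], [0, 0, 0.0007, 0, 0, 0, -0.4], [0, 0, 0.0007, 0, 0, 0, -0.4], [0, 0, 0.0007, 0, 0, 0, -0.4], [0, 0, -0.0533, 0, 0, 0, -0.4], [0, 0, -0.12, 0, 0, 0, -0.4], [0, 0, -0.1733, 0, 0, 0, -0.4], [0, 0, -0.1733, 0, 0, 0, -0.4]],
])

```text
time_s: 6.8
ee_pos: [0.4581, 0.2635, 0.1489]
eef_rot: [3.133, -0.003, 1.698]
force: [-0.5, -0.1, -0.1]
grip_width: 0.0656
grip_force: 0.0
```

Run:
```python
from h import *
snap('wrist','w3');s=load('w3');P=cloud(s)
m=(abs(P[...,0]-.457)<.035)&(abs(P[...,1]-.263)<.035)&(P[...,2]>.02)&(s['im'].max(2)<70)
q=P[m];print(len(q),np.round(q.min(0),4),np.round(q.max(0),4),np.median(q[:,2]))
go(.443,-.33,.16,1.8)
```

```text
8580 [0.422  0.2484 0.0202] [0.492  0.298  0.2676] 0.2455689455652433
shift mm [-586.4  -89.   -14.3] turn z -0.102 at [0.457  0.2629 0.1457] [ 3.1371e+00 -1.5000e-03  1.6978e+00]
```

To row units: -536 mm / 750 = -0.7147, -84 mm / 750 = -0.112.

Request:
arm_command([
  [[-0.7147, -0.112, -0.0467, 0, 0, 0, -0.7], [-0.7147, -0.112, -0.0467, 0, 0, 0, -0.7], [-0.7147, -0.112, -0.0467, 0, 0, 0, -0.7], [-0.7147, -0.112, -0.0467, 0, 0, 0, -0.7], [-0.7147, -0.112, -0.0467, 0, 0, 0, -0.7], [-0.7147, -0.112, -0.0467, 0, 0, 0, -0.7], [-0.7147, -0.112, -0.0467, 0, 0, 0, -0.7], [-0.7147, -0.112, -0.0467, 0, 0, 0, -0.7], [-0.7147, -0.112, -0.0467, 0, 0, 0, -0.7], [-0.7147, -0.112, -0.0467, 0, 0, 0, -0.7], [-0.7147, -0.112, -0.0467, 0, 0, 0, -0.7], [-0.7147, -0.112, -0.0467, 0, 0, 0, -0.7]],
])

```text
time_s: 8.05
ee_pos: [0.4395, -0.2836, 0.1767]
eef_rot: [-3.14, -0.001, 1.694]
force: [0.1, 0.6, -0.4]
grip_width: 0.08
grip_force: 0.0
```

Request:
arm_command([
  [[0, 0, 0, 0, 0, 0, -0.8], [0, 0, 0, 0, 0, 0, -0.8], [0, 0, 0, 0, 0, 0, -0.8]],
])

```text
time_s: 8.35
ee_pos: [0.4408, -0.2786, 0.1781]
eef_rot: [-3.141, -0.0, 1.699]
force: [-0.1, -0.1, 0.3]
grip_width: 0.0846
grip_force: 0.0
```

Run:
```python
from h import *
s=load('w3');P=cloud(s)
m=(abs(P[...,0]-.457)<.035)&(abs(P[...,1]-.263)<.035)&(P[...,2]>.02)&(P[...,2]<.045)&(s['im'].max(2)<70)
q=P[m];print('puck',len(q),np.round((q.min(0)+q.max(0))/2,4),np.ptp(q,0),np.percentile(q[:,2],[50,90,99]))
go(.443,-.284,.08)
snap('wrist','w4');go(.443,-.284,.08)
s=load('w4');P=cloud(s);im=s['im']
v=(abs(P[...,0]-.443)<.06)&(abs(P[...,1]+.284)<.06)
for n,a,b in(('round',.069,.09),('hex',.047,.054),('sq',.021,.029)):
    m=v&(P[...,2]>a)&(P[...,2]<b); q=P[m].astype(np.float32)
    r=cv2.minAreaRect(q[:,:2]*1000); print(n,len(q),np.median(q[:,2]),np.round((q.min(0)+q.max(0))/2,4),'rect',np.round(r[0],1),np.round(r[1],1),np.round(r[2],1))
c=im[60:360,130:510];cv2.imwrite('pics/w4c.png',cv2.resize(c,(760,600),interpolation=cv2.INTER_CUBIC))
```

```text
puck 880 [0.4543 0.2639 0.0231] [0.03023535 0.03107826 0.00576056] [0.02340144 0.02428656 0.02494387]
shift mm [-5.6  1.5 98.1] turn z 0 at [ 0.4408 -0.2786  0.1781] [-3.1412e+00 -5.0000e-04  1.6993e+00]
shift mm [-5.5  1.5 98.3] turn z 0 at [ 0.4409 -0.2787  0.1783] [-3.1414e+00 -2.0000e-04  1.6993e+00]
round 1377 0.074054316 [ 0.4391 -0.2865  0.073 ] rect [ 439.  -286.4] [40.9 41.2] 63.2
hex 538 0.048758134 [ 0.4411 -0.2871  0.0505] rect [ 443.7 -282.4] [45.  50.8] 66.3
sq 838 0.023730954 [ 0.4412 -0.2859  0.025 ] rect [ 441.2 -286.1] [58.1 57.7] 13.4
```

View pics/w4c.png

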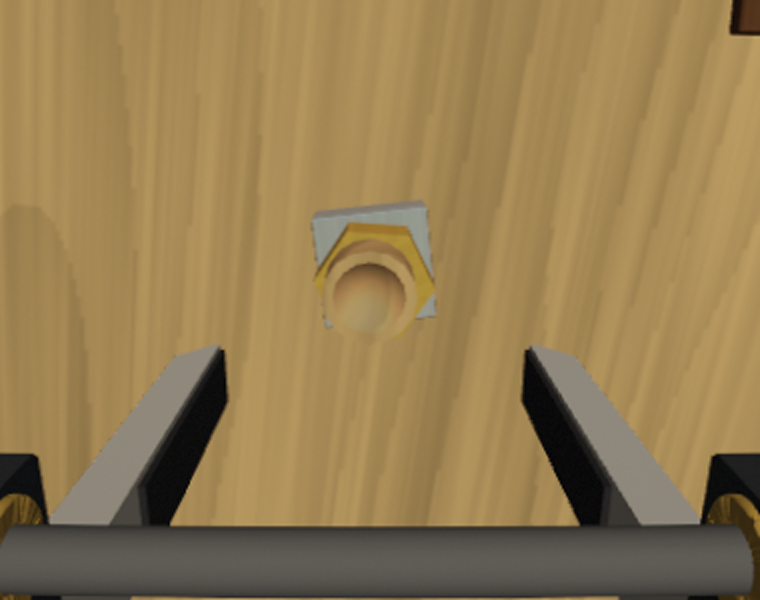

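The wrist crop shows the wood ring centre at about (370,292), the hex under it with its front flat from (348,225) to (410,226), and the square with corners (313,212) and (425,203). The fingers are clear on both sides.

Request:
arm_command([
  [[-0.01, -0.004, 0.0533, 0, 0, 0, -0.8], [-0.01, -0.004, 0.1067, 0, 0, 0, -0.8], [-0.01, -0.004, 0.1467, 0, 0, 0, -0.8], [-0.01, -0.004, 0.156, 0, 0, 0, -0.8], [-0.01, -0.004, 0.156, 0, 0, 0, -0.8], [-0.01, -0.004, 0.156, 0, 0, 0, -0.8], [-0.01, -0.004, 0.156, 0, 0, 0, -0.8]],
])

```text
time_s: 9.1
ee_pos: [0.4394, -0.288, 0.0631]
eef_rot: [3.14, 0.002, 1.698]
force: [0.6, 0.1, 0.6]
grip_width: 0.0844
grip_force: 0.0
```

Request:
arm_command([
  [[0, 0, 0, 0, 0, 0, -0.2], [0, 0, 0, 0, 0, 0, 0], [0, 0, 0, 0, 0, 0, 0.1], [0, 0, 0, 0, 0, 0, 0.15], [0, 0, 0, 0, 0, 0, 0.2], [0, 0, 0, 0, 0, 0, 0.25], [0, 0, 0, 0, 0, 0, 0.3], [0, 0, 0, 0, 0, 0, 0.6], [0, 0, 0, 0, 0, 0, 1], [0, 0, 0, 0, 0, 0, 1]],
])

```text
time_s: 10.1
ee_pos: [0.4386, -0.2877, 0.0614]
eef_rot: [3.142, 0.0, 1.698]
force: [-0.1, -0.2, 0.3]
grip_width: 0.0414
grip_force: 12.0
```

Request:
arm_command([
  [[0, 0, -0.0067, 0, 0, 0, 1], [0, 0, -0.0267, 0, 0, 0, 1], [0, 0, -0.0667, 0, 0, 0, 1], [0, 0, -0.1067, 0, 0, 0, 1], [0, 0, -0.1067, 0, 0, 0, 1], [0, 0, -0.1067, 0, 0, 0, 1], [0, 0, -0.1067, 0, 0, 0, 1]],
])

```text
time_s: 10.8
ee_pos: [0.4382, -0.2873, 0.1405]
eef_rot: [-3.14, -0.001, 1.698]
force: [0.3, 0.1, -0.7]
grip_width: 0.0415
grip_force: 12.0
```

Run:
```python
from h import *
go(.6363,.0375,.09,1.698)
```

```text
shift mm [297.1 237.7  50.5] turn z -0.0 at [ 0.4382 -0.2873  0.1405] [-3.1405e+00 -1.1000e-03  1.6978e+00]
```

To row units: 297 mm / 750 = 0.396, 238 mm / 750 = 0.3173.

Request:
arm_command([
  [[0.396, 0.3173, 0, 0, 0, 0, 1], [0.396, 0.3173, 0, 0, 0, 0, 1], [0.396, 0.3173, 0, 0, 0, 0, 1], [0.396, 0.3173, 0, 0, 0, 0, 1], [0.396, 0.3173, 0, 0, 0, 0, 1], [0.396, 0.3173, 0, 0, 0, 0, 1], [0.396, 0.3173, 0, 0, 0, 0, 1], [0.396, 0.3173, 0, 0, 0, 0, 1], [0.396, 0.3173, 0.0667, 0, 0, 0, 1], [0.396, 0.3173, 0.0667, 0, 0, 0, 1], [0.396, 0.3173, 0.0667, 0, 0, 0, 1], [0.396, 0.3173, 0.0667, 0, 0, 0, 1]],
])

```text
time_s: 12.0
ee_pos: [0.6376, 0.0364, 0.0933]
eef_rot: [3.14, 0.0, 1.697]
force: [-0.6, -0.0, -0.3]
grip_width: 0.0415
grip_force: 12.0
```

Run:
```python
from h import *
snap('wrist','w5');go(.6363,.037,.028,1.698)
```

```text
shift mm [ 0.8 -1.4 65.5] turn z -0.001 at [0.6378 0.0364 0.0935] [3.1391e+00 3.0000e-04 1.6968e+00]
```

View pics/w5.png

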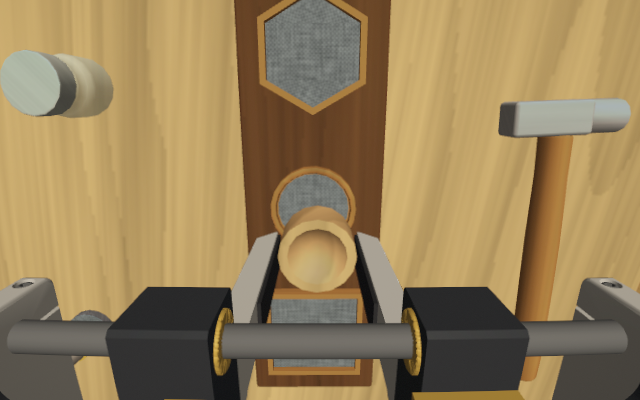

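The wooden block (317,255) is held upright and lines up with the round well (313,208).

To row units: 65 mm / 750 = 0.0867, 64 mm / 750 = 0.0853.

Request:
arm_command([
  [[0, -0.0013, 0.0467, 0, 0, 0, 1], [0, -0.0013, 0.0733, 0, 0, 0, 1], [0, -0.0013, 0.0813, 0, 0, 0, 1], [0, -0.0013, 0.0853, 0, 0, 0, 1], [0, -0.0013, 0.0867, 0, 0, 0, 1], [0, -0.0013, 0.0867, 0, 0, 0, 1], [0, -0.0013, 0.0867, 0, 0, 0, 1]],
])

```text
time_s: 12.75
ee_pos: [0.6366, 0.0369, 0.0275]
eef_rot: [3.14, 0.0, 1.698]
force: [1.2, 1.0, 2.2]
grip_width: 0.0419
grip_force: 12.0
```

Contact is light. I'll release and rise.

To row units: -130 mm / 750 = -0.1733, -90 mm / 750 = -0.12.

Request:
arm_command([
  [[0, 0, 0, 0, 0, 0, -0.3], [0, 0, 0, 0, 0, 0, -0.3], [0, 0, 0, 0, 0, 0, -0.3], [0, 0, 0, 0, 0, 0, -0.3], [0, 0, 0, 0, 0, 0, -0.3], [0, 0, -0.0533, 0, 0, 0, -0.3], [0, 0, -0.12, 0, 0, 0, -0.3], [0, 0, -0.1733, 0, 0, 0, -0.3], [0, 0, -0.1733, 0, 0, 0, -0.3], [0, 0, -0.1733, 0, 0, 0, -0.3]],
])

```text
time_s: 13.75
ee_pos: [0.6362, 0.037, 0.1569]
eef_rot: [3.14, 0.0, 1.698]
force: [0.8, 0.5, 0.2]
grip_width: 0.0613
grip_force: 0.0
```

Run:
```python
from h import *
snap('wrist','w6');s=load('w6');P=cloud(s)
m=(abs(P[...,0]-.637)<.035)&(abs(P[...,1]-.037)<.035)&(P[...,2]>.033)&(P[...,2]<.055)
q=P[m];print('round',len(q),np.round((q.min(0)+q.max(0))/2,4),np.ptp(q,0),np.percentile(q[:,2],[10,50,90,99]))
go(.4405,-.286,.18,1.698)
```

```text
round 1352 [0.6352 0.0382 0.0373] [0.04143615 0.04132961 0.00862036] [0.03389121 0.03836453 0.03977312 0.04058846]
shift mm [-295.6 -234.5  -24.4] turn z -0.0 at [0.6357 0.037  0.1556] [-3.1405e+00 -1.0000e-04  1.6978e+00]
```

To row units: -296 mm / 750 = -0.3947, -235 mm / 750 = -0.3133.

Request:
arm_command([
  [[-0.3947, -0.3133, -0.0267, 0, 0, 0, -0.8], [-0.3947, -0.3133, -0.0267, 0, 0, 0, -0.8], [-0.3947, -0.3133, -0.0267, 0, 0, 0, -0.8], [-0.3947, -0.3133, -0.0267, 0, 0, 0, -0.8], [-0.3947, -0.3133, -0.0267, 0, 0, 0, -0.8], [-0.3947, -0.3133, -0.0267, 0, 0, 0, -0.8], [-0.3947, -0.3133, -0.0267, 0, 0, 0, -0.8], [-0.3947, -0.3133, -0.0267, 0, 0, 0, -0.8], [-0.3947, -0.3133, -0.0267, 0, 0, 0, -0.8], [-0.3947, -0.3133, -0.0267, 0, 0, 0, -0.8], [-0.3947, -0.3133, -0.0267, 0, 0, 0, -0.8], [-0.3947, -0.3133, -0.0267, 0, 0, 0, -0.8]],
])

```text
time_s: 15.0
ee_pos: [0.4409, -0.2855, 0.176]
eef_rot: [-3.141, -0.001, 1.699]
force: [0.5, 0.0, -0.7]
grip_width: 0.0845
grip_force: 0.0
```

Run:
```python
from h import *
snap('wrist','w7')
s=load('w7');P=cloud(s);im=s['im']
v=(abs(P[...,0]-.443)<.06)&(abs(P[...,1]+.284)<.06)
for n,a,b in(('hex',.046,.054),('sq',.019,.029)):
    m=v&(P[...,2]>a)&(P[...,2]<b); q=P[m].astype(np.float32)
    h=cv2.convexHull(q[:,:2]*1000)[:,0]; r=cv2.minAreaRect(h); print(n,len(q),np.median(q[:,2]),'rect',np.round(r[0],1),np.round(r[1],1),np.round(r[2],1))
    w=[(np.ptp(h@[np.cos(t),np.sin(t)]),np.degrees(t),(h@[np.cos(t),np.sin(t)]).max()/2+(h@[np.cos(t),np.sin(t)]).min()/2) for t in np.radians(np.arange(0,180,1))]
    S=sorted(w)[:6]; print(np.round(S,1).tolist())
    if n=='hex':
        f=lambda t:sum(np.ptp(h@[np.cos(t+k*np.pi/3),np.sin(t+k*np.pi/3)]) for k in range(3))
        T=np.radians(np.arange(0,60,.5));F=[f(t) for t in T];print('hex ang',np.degrees(T[np.argmin(F)]),min(F)/3)
go(.4405,-.286,.036,1.698)
c=im[60:360,130:510];cv2.imwrite('pics/w7c.png',cv2.resize(c,(760,600),interpolation=cv2.INTER_CUBIC))
```

```text
hex 2436 0.04859192 rect [ 441.1 -287.8] [50.  56.6] 33.2
[[50.1, 33.0, 213.2], [50.1, 34.0, 204.8], [50.2, 153.0, -524.0], [50.3, 154.0, -522.9], [50.4, 32.0, 221.6], [50.6, 35.0, 196.3]]
hex ang 33.5 50.24840331579889
sq 901 0.023607284 rect [ 441.1 -286.2] [58.1 58.1] 13.6
[[58.2, 104.0, -384.3], [58.2, 14.0, 358.8], [58.4, 13.0, 365.4], [58.4, 103.0, -378.2], [59.0, 105.0, -390.5], [59.0, 12.0, 372.0]]
shift mm [ -0.4  -0.4 140.1] turn z 0.001 at [ 0.4409 -0.2856  0.1761] [-3.1412e+00 -4.0000e-04  1.6992e+00]
```

View pics/w7c.png

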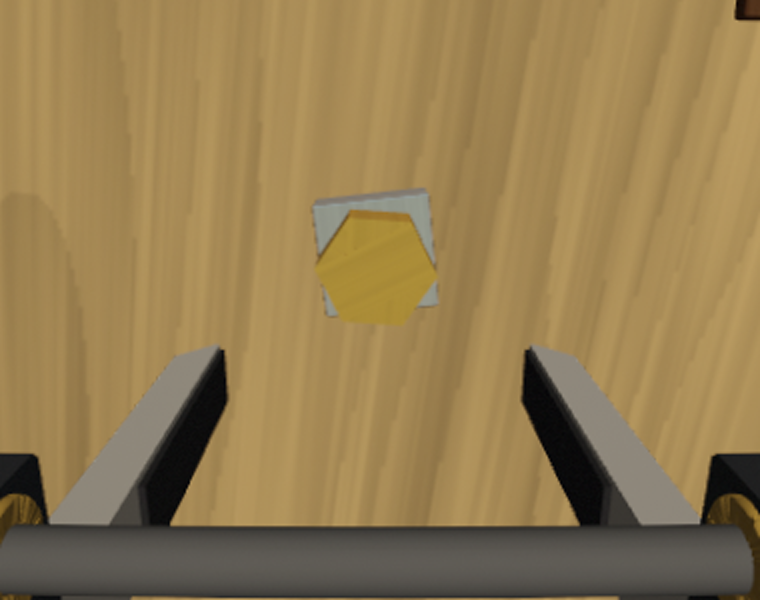

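The crop shows the hex centred at about (377,268), with corners at (317,268) and (437,272), on the square whose corners are (313,205) and (427,191). The hex flats point at 33.5° and the square sides at 13.6°. I'll turn to yaw 123.5°, descend and grip.

To row units: 140 mm / 750 = 0.1867, 130 mm / 750 = 0.1733, -0.457 rad / 4 = -0.1143.

Request:
arm_command([
  [[-0.0027, 0, 0.0267, 0, 0, -0.1143, -0.8], [-0.0027, 0, 0.0667, 0, 0, -0.1143, -0.8], [-0.0027, 0, 0.1, 0, 0, -0.1143, -0.8], [-0.0027, 0, 0.1, 0, 0, -0.1143, -0.8], [-0.0027, 0, 0.1467, 0, 0, -0.1143, -0.8], [-0.0027, 0, 0.1733, 0, 0, -0.1143, -0.8], [-0.0027, 0, 0.1867, 0, 0, -0.1143, -0.8], [-0.0027, 0, 0.1867, 0, 0, -0.1143, -0.8], [-0.0027, 0, 0.1867, 0, 0, -0.1143, -0.8]],
], squeeze=15)

```text
time_s: 15.95
ee_pos: [0.4414, -0.2887, 0.0378]
eef_rot: [3.141, 0.001, 2.154]
force: [-0.3, -0.2, 0.8]
grip_width: 0.0845
grip_force: 0.0
```

Request:
arm_command([
  [[0, 0, 0, 0, 0, 0, -0.3], [0, 0, 0, 0, 0, 0, -0.2], [0, 0, 0, 0, 0, 0, -0.15], [0, 0, 0, 0, 0, 0, -0.1], [0, 0, 0, 0, 0, 0, -0.05], [0, 0, 0, 0, 0, 0, 0], [0, 0, 0, 0, 0, 0, 0.3], [0, 0, 0, 0, 0, 0, 1], [0, 0, 0, 0, 0, 0, 1], [0, 0, 0, 0, 0, 0, 1]],
])

```text
time_s: 16.95
ee_pos: [0.4409, -0.2884, 0.0366]
eef_rot: [3.141, 0.0, 2.155]
force: [2.8, 2.0, 4.2]
grip_width: 0.0501
grip_force: 15.0
```

To row units: -85 mm / 750 = -0.1133, -45 mm / 750 = -0.06.

Request:
arm_command([
  [[0, 0, 0, 0, 0, 0, 1], [0, 0, 0, 0, 0, 0, 1], [0, 0, -0.0053, 0, 0, 0, 1], [0, 0, -0.02, 0, 0, 0, 1], [0, 0, -0.06, 0, 0, 0, 1], [0, 0, -0.1133, 0, 0, 0, 1], [0, 0, -0.1133, 0, 0, 0, 1], [0, 0, -0.1133, 0, 0, 0, 1], [0, 0, -0.1133, 0, 0, 0, 1]],
], squeeze=35)

```text
time_s: 17.85
ee_pos: [0.4399, -0.288, 0.1201]
eef_rot: [-3.141, -0.002, 2.155]
force: [0.6, 0.1, -3.8]
grip_width: 0.05
grip_force: 35.0
```

Run:
```python
from h import *
go(.6224,.1515,.12,1.698)
```

```text
shift mm [2.661e+02 3.945e+02 1.000e-01] turn z 0.457 at [ 0.4399 -0.288   0.1201] [-3.1406e+00 -2.3000e-03  2.1547e+00]
```

To row units: 394 mm / 750 = 0.5253, 266 mm / 750 = 0.3547, 0.457 rad / 4 = 0.1143.

Request:
arm_command([
  [[0.3547, 0.5253, -0.0067, 0, 0, 0.1143, 1], [0.3547, 0.5253, -0.0067, 0, 0, 0.1143, 1], [0.3547, 0.5253, -0.0067, 0, 0, 0.1143, 1], [0.3547, 0.5253, -0.0067, 0, 0, 0.1143, 1], [0.3547, 0.5253, -0.0067, 0, 0, 0.1143, 1], [0.3547, 0.5253, -0.0067, 0, 0, 0.1143, 1], [0.3547, 0.5253, -0.0067, 0, 0, 0.1143, 1], [0.3547, 0.5253, -0.0067, 0, 0, 0.1143, 1], [0.3547, 0.5253, -0.0067, 0, 0, 0.1143, 1], [0.3547, 0.5253, -0.0067, 0, 0, 0.1143, 1], [0.3547, 0.5253, -0.0067, 0, 0, 0.1143, 1], [0.3547, 0.5253, -0.0067, 0, 0, 0.1143, 1]],
])

```text
time_s: 19.05
ee_pos: [0.6219, 0.1512, 0.1242]
eef_rot: [-3.138, 0.0, 1.699]
force: [-0.9, -1.0, -4.8]
grip_width: 0.0494
grip_force: 35.0
```

Request:
arm_command([
  [[0, 0, 0, 0, 0, 0, 1], [0, 0, 0.0267, 0, 0, 0, 1], [0, 0, 0.0533, 0, 0, 0, 1], [0, 0, 0.0533, 0, 0, 0, 1], [0, 0, 0.0533, 0, 0, 0, 1], [0, 0, 0.0533, 0, 0, 0, 1]],
])

```text
time_s: 19.65
ee_pos: [0.6233, 0.1503, 0.0878]
eef_rot: [3.14, -0.0, 1.697]
force: [0.1, -0.2, -3.8]
grip_width: 0.0497
grip_force: 35.0
```

Run:
```python
from h import *
snap('wrist','w8');go(.6224,.1515,.028,1.698)
```

```text
shift mm [ 1.1 -0.7 59.8] turn z -0.001 at [0.6233 0.1505 0.0878] [ 3.1398e+00 -1.0000e-04  1.6973e+00]
```

View pics/w8.png

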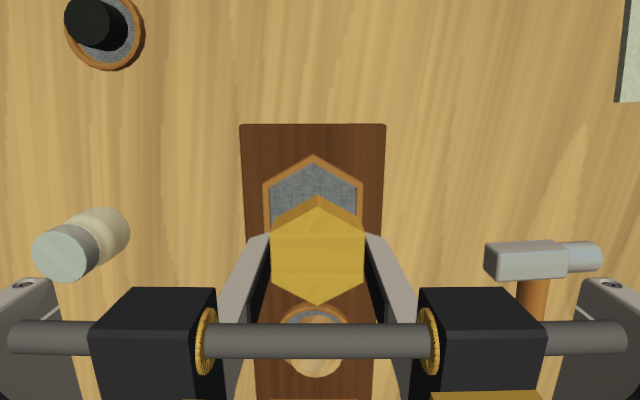

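The brass hex (318,250) is parallel to its well (corner at 313,155), and the puck sits in its own well at (98,25).

To row units: 60 mm / 750 = 0.08, 58 mm / 750 = 0.0773.

Request:
arm_command([
  [[0.0013, 0, 0.04, 0, 0, 0, 1], [0.0013, 0, 0.064, 0, 0, 0, 1], [0.0013, 0, 0.0733, 0, 0, 0, 1], [0.0013, 0, 0.0773, 0, 0, 0, 1], [0.0013, 0, 0.08, 0, 0, 0, 1], [0.0013, 0, 0.08, 0, 0, 0, 1], [0.0013, 0, 0.08, 0, 0, 0, 1]],
])

```text
time_s: 20.4
ee_pos: [0.6233, 0.1519, 0.0277]
eef_rot: [3.14, -0.0, 1.698]
force: [-0.3, 0.2, 1.0]
grip_width: 0.0497
grip_force: 35.0
```

To row units: -140 mm / 750 = -0.1867, -90 mm / 750 = -0.12.

Request:
arm_command([
  [[0, 0, 0, 0, 0, 0, -0.5], [0, 0, 0, 0, 0, 0, -0.5], [0, 0, 0, 0, 0, 0, -0.5], [0, 0, 0, 0, 0, 0, -0.5], [0, 0, 0, 0, 0, 0, -0.5], [0, 0, -0.0533, 0, 0, 0, -0.5], [0, 0, -0.12, 0, 0, 0, -0.5], [0, 0, -0.1867, 0, 0, 0, -0.5], [0, 0, -0.1867, 0, 0, 0, -0.5], [0, 0, -0.1867, 0, 0, 0, -0.5]],
])

```text
time_s: 21.4
ee_pos: [0.6229, 0.1518, 0.1673]
eef_rot: [3.14, -0.0, 1.698]
force: [-0.1, 0.7, -0.3]
grip_width: 0.0703
grip_force: 0.0
```

Run:
```python
from h import *
snap('wrist','w9');s=load('w9');P=cloud(s)
m=(abs(P[...,0]-.622)<.04)&(abs(P[...,1]-.151)<.04)&(P[...,2]>.033)&(P[...,2]<.055)
q=P[m];print('hex',len(q),np.round((q.min(0)+q.max(0))/2,4),np.ptp(q,0),np.percentile(q[:,2],[10,50,90,99]))
go(.4411,-.2862,.16,np.radians(103.6))
```

```text
hex 2473 [0.6219 0.1516 0.0367] [0.05264235 0.05645676 0.00741469] [0.0368905  0.03785207 0.03877192 0.03949626]
shift mm [-411.4 -235.2    5.6] turn z -0.11 at [0.6223 0.1517 0.1656] [-3.1407e+00  1.0000e-04  1.6978e+00]
```

To row units: -411 mm / 750 = -0.548, -235 mm / 750 = -0.3133, -0.11 rad / 4 = -0.0275.

Request:
arm_command([
  [[-0.548, -0.3133, 0, 0, 0, -0.0275, -0.9], [-0.548, -0.3133, 0, 0, 0, -0.0275, -0.9], [-0.548, -0.3133, 0, 0, 0, -0.0275, -0.9], [-0.548, -0.3133, 0, 0, 0, -0.0275, -0.9], [-0.548, -0.3133, 0, 0, 0, -0.0275, -0.9], [-0.548, -0.3133, 0, 0, 0, -0.0275, -0.9], [-0.548, -0.3133, 0, 0, 0, -0.0275, -0.9], [-0.548, -0.3133, 0, 0, 0, -0.0275, -0.9], [-0.548, -0.3133, 0, 0, 0, -0.0275, -0.9], [-0.548, -0.3133, 0, 0, 0, -0.0275, -0.9], [-0.548, -0.3133, 0, 0, 0, -0.0275, -0.9], [-0.548, -0.3133, 0, 0, 0, -0.0275, -0.9]],
])

```text
time_s: 22.65
ee_pos: [0.4411, -0.2853, 0.1651]
eef_rot: [-3.14, -0.002, 1.807]
force: [0.7, 0.2, 0.7]
grip_width: 0.0889
grip_force: 0.0
```

Request:
arm_command([
  [[0, 0, 0, 0, 0, 0, -0.9], [0, 0, 0, 0, 0, 0, -0.9], [0, 0, 0, 0, 0, 0, -0.9]],
])

```text
time_s: 22.95
ee_pos: [0.4419, -0.2849, 0.1663]
eef_rot: [-3.142, -0.0, 1.809]
force: [0.4, 0.8, -0.0]
grip_width: 0.0891
grip_force: 0.0
```

Run:
```python
from h import *
snap('wrist','w10');s=load('w10');P=cloud(s);snap('top','t2')
m=(abs(P[...,0]-.441)<.05)&(abs(P[...,1]+.286)<.05)&(P[...,2]>.019)&(P[...,2]<.03)
q=P[m].astype(np.float32);r=cv2.minAreaRect(q[:,:2]*1000);print(len(q),r)
go(r[0][0]/1e3,r[0][1]/1e3,.011,np.radians(90+(r[2] if r[2]<45 else r[2]-90)))
t=load('t2');P=cloud(t)
for n,(x,y) in dict(puck=(.4555,.263),rd=(.636,.0375),hex=(.622,.1515)).items():
    for h in((.0,.06),):
        m=(np.hypot(P[...,0]-x,P[...,1]-y)<.012); q=P[m]; print(n,len(q),np.round(np.median(q[:,2]),4), np.round(np.linalg.lstsq(np.c_[q[:,:2]-[x,y],np.ones(len(q))],q[:,2],rcond=None)[0],3))
```

```text
3443 ((441.0450744628906, -285.97027587890625), (57.99991226196289, 57.580543518066406), 13.401132583618164)
shift mm [ -0.5  -0.9 155.5] turn z 0.004 at [ 0.4418 -0.2852  0.1665] [3.1415 0.     1.8087]
puck 110 0.0287 [-0.016  0.045  0.029]
rd 107 0.0364 [-0.103 -0.075  0.037]
hex 109 0.0415 [ 0.009 -0.011  0.042]
```

To row units: 155 mm / 750 = 0.2067, 148 mm / 750 = 0.1973.

Request:
arm_command([
  [[-0.0007, -0.0013, 0.0667, 0, 0, 0, -0.9], [-0.0007, -0.0013, 0.1267, 0, 0, 0, -0.9], [-0.0007, -0.0013, 0.1733, 0, 0, 0, -0.9], [-0.0007, -0.0013, 0.1973, 0, 0, 0, -0.9], [-0.0007, -0.0013, 0.2067, 0, 0, 0, -0.9], [-0.0007, -0.0013, 0.2067, 0, 0, 0, -0.9], [-0.0007, -0.0013, 0.2067, 0, 0, 0, -0.9], [-0.0007, -0.0013, 0.2067, 0, 0, 0, -0.9]],
], squeeze=15)

```text
time_s: 23.85
ee_pos: [0.4413, -0.2868, 0.0127]
eef_rot: [3.14, 0.002, 1.808]
force: [0.2, 0.1, 0.3]
grip_width: 0.0893
grip_force: 0.0
```

Request:
arm_command([
  [[0, 0, 0, 0, 0, 0, -0.5], [0, 0, 0, 0, 0, 0, -0.4], [0, 0, 0, 0, 0, 0, -0.3], [0, 0, 0, 0, 0, 0, -0.2], [0, 0, 0, 0, 0, 0, 0], [0, 0, 0, 0, 0, 0, 0.3], [0, 0, 0, 0, 0, 0, 1], [0, 0, 0, 0, 0, 0, 1], [0, 0, 0, 0, 0, 0, 1]],
])

```text
time_s: 24.75
ee_pos: [0.4409, -0.2865, 0.0116]
eef_rot: [3.141, 0.0, 1.808]
force: [2.3, 0.7, 2.2]
grip_width: 0.0578
grip_force: 15.0
```

To row units: -105 mm / 750 = -0.14, -85 mm / 750 = -0.1133.

Request:
arm_command([
  [[0, 0, 0, 0, 0, 0, 1], [0, 0, 0, 0, 0, 0, 1], [0, 0, -0.0053, 0, 0, 0, 1], [0, 0, -0.02, 0, 0, 0, 1], [0, 0, -0.06, 0, 0, 0, 1], [0, 0, -0.1133, 0, 0, 0, 1], [0, 0, -0.14, 0, 0, 0, 1], [0, 0, -0.14, 0, 0, 0, 1], [0, 0, -0.14, 0, 0, 0, 1]],
], squeeze=45)

```text
time_s: 25.65
ee_pos: [0.4402, -0.2861, 0.1157]
eef_rot: [-3.141, -0.001, 1.808]
force: [-0.1, 0.4, -7.2]
grip_width: 0.0578
grip_force: 45.0
```

Run:
```python
from h import *
go(.6511,-.0764,.085,1.698)
```

```text
shift mm [154.4 254.2  30.7] turn z 0.11 at [ 0.4402 -0.2861  0.1157] [-3.1409e+00 -7.0000e-04  1.8078e+00]
```

To row units: 254 mm / 750 = 0.3387, 154 mm / 750 = 0.2053, 0.11 rad / 4 = 0.0275.

Request:
arm_command([
  [[0.2053, 0.3387, 0, 0, 0, 0.0275, 1], [0.2053, 0.3387, 0, 0, 0, 0.0275, 1], [0.2053, 0.3387, 0, 0, 0, 0.0275, 1], [0.2053, 0.3387, 0, 0, 0, 0.0275, 1], [0.2053, 0.3387, 0, 0, 0, 0.0275, 1], [0.2053, 0.3387, 0, 0, 0, 0.0275, 1], [0.2053, 0.3387, 0, 0, 0, 0.0275, 1], [0.2053, 0.3387, 0.04, 0, 0, 0.0275, 1], [0.2053, 0.3387, 0.04, 0, 0, 0.0275, 1], [0.2053, 0.3387, 0.04, 0, 0, 0.0275, 1], [0.2053, 0.3387, 0.04, 0, 0, 0.0275, 1], [0.2053, 0.3387, 0.04, 0, 0, 0.0275, 1]],
])

```text
time_s: 26.85
ee_pos: [0.6518, -0.0774, 0.0875]
eef_rot: [3.14, 0.0, 1.697]
force: [0.9, -0.0, -7.1]
grip_width: 0.0576
grip_force: 45.0
```

Run:
```python
from h import *
snap('wrist','w11');go(.6511,-.0764,.0278,1.698)
```

```text
shift mm [ 1.1 -0.5 59.6] turn z -0.001 at [ 0.6517 -0.0774  0.0874] [3.1403e+00 4.0000e-04 1.6974e+00]
```

View pics/w11.png

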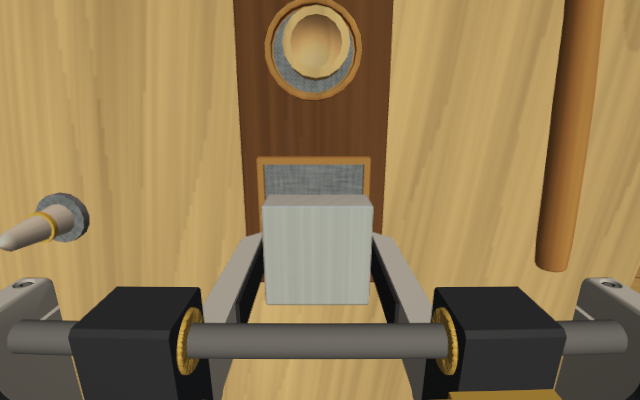

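The steel block (317,250) is parallel to the square well (back rim 258–370, row 158). The wooden block sits in its well at (316,42).

To row units: 59.5 mm / 750 = 0.0793, 58 mm / 750 = 0.0773.

Request:
arm_command([
  [[0.0013, 0, 0.04, 0, 0, 0, 1], [0.0013, 0, 0.064, 0, 0, 0, 1], [0.0013, 0, 0.0733, 0, 0, 0, 1], [0.0013, 0, 0.0773, 0, 0, 0, 1], [0.0013, 0, 0.0793, 0, 0, 0, 1], [0.0013, 0, 0.0793, 0, 0, 0, 1], [0.0013, 0, 0.0793, 0, 0, 0, 1]],
])

```text
time_s: 27.6
ee_pos: [0.6517, -0.0762, 0.0279]
eef_rot: [3.14, 0.0, 1.698]
force: [0.4, -0.3, -6.2]
grip_width: 0.0576
grip_force: 45.0
```

To row units: 1 mm / 750 = 0.0013, 0.5 mm / 750 = 0.0007.

Request:
arm_command([
  [[0, 0, 0.0007, 0, 0, 0, 1], [0, 0, 0.0013, 0, 0, 0, 1], [0, 0, 0.0013, 0, 0, 0, 1], [0, 0, 0.0013, 0, 0, 0, 1]],
])

```text
time_s: 28.0
ee_pos: [0.6518, -0.0762, 0.0276]
eef_rot: [3.14, 0.0, 1.698]
force: [-4.6, 0.7, 7.5]
grip_width: 0.0576
grip_force: 45.0
```

It is on the floor. Release and rise.

To row units: -140 mm / 750 = -0.1867, -90 mm / 750 = -0.12.

Request:
arm_command([
  [[0, 0, 0, 0, 0, 0, -0.7], [0, 0, 0, 0, 0, 0, -0.7], [0, 0, 0, 0, 0, 0, -0.7], [0, 0, 0, 0, 0, 0, -0.7], [0, 0, 0, 0, 0, 0, -0.7], [0, 0, -0.0533, 0, 0, 0, -0.7], [0, 0, -0.12, 0, 0, 0, -0.7], [0, 0, -0.1867, 0, 0, 0, -0.7], [0, 0, -0.1867, 0, 0, 0, -0.7], [0, 0, -0.1867, 0, 0, 0, -0.7], [0, 0, -0.1867, 0, 0, 0, -0.7], [0, 0, -0.1867, 0, 0, 0, -0.7]],
])

```text
time_s: 29.2
ee_pos: [0.6508, -0.076, 0.1642]
eef_rot: [-3.139, -0.001, 1.698]
force: [-0.3, 0.1, -0.5]
grip_width: 0.0799
grip_force: 0.0
```

Run:
```python
from h import *
snap('wrist','w12');s=load('w12');P=cloud(s)
m=(abs(P[...,0]-.651)<.05)&(abs(P[...,1]+.076)<.05)&(P[...,2]>.034)&(P[...,2]<.046)
q=P[m].astype(np.float32);r=cv2.minAreaRect(q[:,:2]*1000);print(len(q),r,np.median(q[:,2]))
q=q-q.mean(0);print('slope',np.linalg.lstsq(q[:,:2],q[:,2],rcond=None)[0], ctrl.get_obs()['grip_force'])
```

```text
3852 ((651.2311401367188, -76.27615356445312), (58.026885986328125, 58.56718063354492), 7.1544976234436035) 0.039745733
slope [ 0.00141247 -0.00276096] 0.0
```

View pics/w12.png

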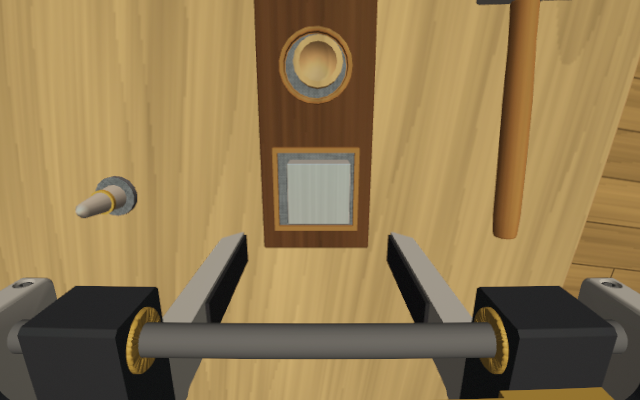

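The steel block is centred in its well at (318,193), flat and released, and the wooden block sits in its own at (316,62).

```bash
python3 -c "
from h import *
print(ctrl.hand_in())"
```

```text
the job is handed in; nothing more can be done
None
```

The puck and the three blocks were set in their own wells in the required order and the job is handed in; the cone and jar were not touched, my last measurements showed every piece in its well, and the hand-in returned no verdict.

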